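# Clamp the vessel with the ratchet wheel

## Task

One of the two vessels stands loosely between the jaws of the ratchet clamp. Push the clamp's wheel round counter-clockwise by its upright pegs until you feel the sprung pad press the vessel against the back stop, then stop at the first tooth where the pawl holds it gripped: do not tighten further, do not push the jaw itself, and leave the other things where they stand.

Things in the scene. Friction and masses are not known exactly. Their poses are not given: they have to be found in the camera images.
- clamp: Ratchet clamp fixed to the bench, about 135 x 295 x 74 mm. Origin on the bench plane below its middle; its y axis runs along the clamp from the wheel (axis at y = -85 mm) to the back stop; z up. A deck 10 mm high under the wheel; two steel rails, 10 mm high, at x = -48 and +48 mm, run on to +y. The vessel to be clamped stands on the bench between the rails.
- rail_end (a point): Middle of the end bar that joins the rails, 10 mm above the bench, at y = +129 mm of the clamp. Before it stands the aluminium back stop, 39 mm high, with a 120 degree vee that faces the jaw. Earlier users set the stop anywhere over 10 mm along the rails (vee apex at y = 87 to 97 mm): its place is not measured and must be felt or seen. It does not slip in use.
- wheel_hub (a point): Top centre of the wheel's hub, 43 mm above the bench, on the wheel's vertical axis. The wheel is a saw-toothed steel disc of 48 mm radius, its top 34 mm above the bench, with three upright black pegs 120 degrees apart. The robot's fingers fit between the pegs, and nothing but the pegs and hub stands above 39 mm here.
- peg_a (a point): Centre of one of the three like pegs, 54 mm above the bench. Pegs are 10 mm thick, stand from 34 to 74 mm above the bench, on a circle of 36 mm radius about the hub; the other two are 120 and 240 degrees on. At wheel joint 0 this peg lies from the hub in the clamp's -y direction.
- wheel (a joint): Wheel angle in rad, growing counter-clockwise from above (closing), range 0 to 4.3. 18 teeth: the pawl holds it at multiples of 0.349 rad, less up to 0.03. It starts at one of the first teeth. A tooth is caught once the wheel has gone about 0.05 rad past it; let go sooner and the wheel runs back to the tooth before, as a light spring (0.04 to 0.06 N m) always turns it back.
- pawl (a joint): Lift of the sprung steel pawl beside the wheel (at the clamp's -x side, 27 to 39 mm above the bench) in rad: 0 down in a tooth gap; it rises to about 0.15 as a tooth passes, adding about 0.04 N m to the turning torque, and snaps back. Lifting it by its tail lets the wheel run back to the start.
- jaw: Moving jaw: aluminium block across the rails, 38 mm high, geared to the wheel: 14 mm per rad along the clamp's +y (4.9 mm a tooth). Origin at the clamp's origin when the wheel is at 0. Its rubber-faced pad (46 mm wide, 12 to 36 mm above the bench, face at the jaw's y = +10 mm) yields on a spring: 10 N at first touch, 1.2 N more per mm, 12 mm travel.
- jaw_top (a point): Middle of the top of the jaw block, 38 mm above the bench, at the jaw's y = -23 mm. What the hand feels: once the pad presses the vessel home, turning the wheel takes 0.14 N m more at once (about 4 N more at a peg), then 0.08 N m more per further tooth. A grip of 5 to 19 N on the vessel is right; the first tooth caught after that gives it.
- jar: White plastic jar with a blue lid, 51 mm in diameter, 56 mm high, upright; origin at the centre of its underside. It stands either between the jaws or on the bench beside the clamp.
- die: Grey pellet die: barrel 37 mm in diameter and 34 mm high with a thin plunger to 48 mm, upright; origin at the centre of its underside. It stands in the other one of these two places.
- vial: Bystander: glass sample vial with a dark cap, 25 mm in diameter, 57 mm high, on the bench beyond the clamp; origin at the centre of its underside.
- carton: Bystander: small white carton, 42 x 52 x 59 mm, on the bench to the side of the clamp; origin at the centre of its underside.
Not all that is in view belongs to the job. What is shaped like the die but yellow is not meant.

How it is judged:
By the outcome, as a careful person would: the job done as asked, in the order asked, and still so for the second after the job is handed in, with the robot touching nothing.
It also fails if it takes over 64 s, if anything falls off the work surface, if the arm or the gripper's body presses on something with over 40 N, if the wrist force passes 120 N, or if a joint passes its speed limit or range.

## Robot

A 6-joint arm with a two-finger parallel gripper is mounted at the origin on a cart in front of the work surface, level with it; the furniture and walls round the work are solid. World frame = base frame: x ahead of the robot, y to its left, z up, the work surface at z = 0. Lengths are in m, angles in rad, forces in N, time in s.
With the tool pointing down it reaches from about 0.35 to 0.725 m from the base axis. Payload 4.3 kg.
Tool frame: the origin (TCP) lies on the front face of the gripper's body, between the roots of the fingers; the fingertips stand 73 mm ahead of it and the grasp point (between the pads) lies 54 mm ahead of it; z points along the fingers, y is the direction in which the jaws open and shut (so a half turn about z gives the same grasp; the last joint's range is limited). The gripper opens to 85 mm and grips with 20 to 120 N. Pads are 22 mm wide; open, the fingers measure 114 mm over their backs; the gripper's body (76 mm by 85 mm) begins 54 mm behind the grasp point. The pads swing forward as they close: fully open they stand 13 mm farther back than shut.
Start: joints at [-1.325, 0.377, 0.081, 1.274, 0, 1.46], TCP at [0.2, -0.539, 0.304] pointing down, gripper open.
Joint ranges: [-2.72, 2.72], [-0.84, 1.66], [-1.02, 1.22], [-1.77, 2.12], [-1.37, 1.28], [-3.14, 3.14]. Speed limits (rad/s): [2.57, 2.57, 3.14, 3.14, 3.14, 3.14].

## Interface

Orientations are given as a unit quaternion [w, x, y, z].
In Python, from cell import manip gives the robot as it stands.
- The arm moves only by the tool apply_moves, never from a script. Its arguments are lists of equal length, an entry for each row: "xyz": the shift along the world's x, y, z in m, a list of three; "delta_rot": the turn, a rotation vector about the world's x, y, z in degrees, a list of three; "jaw": the closure in counts, from 0 (fully open) to 255 (shut). In form: {"xyz": [[dx, dy, dz], ...], "delta_rot": [[ax, ay, az], ...], "jaw": [jaw, ...]}. A call has exactly 8 rows; each row shifts and turns the pose as measured when the row begins; what a row does not reach is not made up. A row lasts 1/10 s, in which the tool goes at most 50 mm and 8.59 degrees, less where a joint would pass 70% of its speed; a pose out of reach is approached as far as the arm can. A call with a gripper value outside its range is refused whole. The fingers move at their own pace and stop on an object; the grip force is fixed at half the most. Time passes only in rows, so rows that do not move let the fingers close, or fill a call up. It gives the time, the measured TCP pose, the force and the opening at its end, in the units of the state.
- manip.get_state(): the state, without advancing time (a new reading comes with each control period).
- manip.snapshot(name): name is "scene" or "top"; returns the picture (384x512x3 uint8, blue, green, red); there is no depth.
- manip.camera_info(name): a dict with "fx", "fy", "cx", "cy" (pixels), "R" (3x3) and "t" (3): a world point X has camera coordinates R X + t. Camera axes: x right, y down, z forward; pixel columns grow to the right and rows downward; lengths in m; the calibration is good to about 2 mm. A picture is of the moment at which its call begins. camera_info takes no time and is no camera call.
- manip.close_job(): hands the job in, once; it reports no verdict.
The state is a dict: "time_s": time; "joint_pos": joint angles; "joint_velocities": joint speeds; "effort": joint torques, N m; "position": TCP position; "tool_rot": TCP orientation; "contact_force": force on the tool from outside, world axes, zero at the start; "ft_torque": the same for the moment, N m; "opening": opening from 0.0 (shut) to 1.0 (fully open).
Only numpy, scipy, OpenCV 4.12 (cv2) and the standard library are available. Lean on these libraries where they do the work, as an engineer would, in place of code of your own. Each camera call takes 0.05 s, during which the arm holds its last target.

## Working session

There is one attempt and no reset: what is moved stays moved. The work goes in short steps, Python scripts to look and compute and a tool call to move; the robot and the scene stay as the last step left them, time stands still between calls to the robot, and variables do not carry over. Pictures are saved under pics/ and viewed, and the job is handed in when it is done.

Besides the shell and the picture viewer there is one more tool, called as name(argument=value, ...), one argument or row to a line, values as JSON. apply_moves: Moves the arm, as the interface text tells. Its arguments: {"type":"object","properties":{"xyz":{"type":"array","items":{"type":"array","items":{"type":"number"}}},"delta_rot":{"type":"array","items":{"type":"array","items":{"type":"number"}}},"jaw":{"type":"array","items":{"type":"number"}}},"required":["xyz","delta_rot","jaw"]}

```bash
mkdir -p pics; ls; python3 - <<'E'
from cell import manip
import cv2
s=manip.get_state()
for k in s: print(k,s[k])
for n in("scene","top"):
    cv2.imwrite(f"pics/{n}0.png",manip.snapshot(n)); print(manip.camera_info(n))
E
```

```text
pics
time_s 0.0
joint_pos [-1.32530426e+00  3.78048297e-01  7.96179907e-02  1.27437341e+00
  8.39901352e-06  1.46049886e+00]
joint_velocities [ 0.00061316  0.00157882 -0.00171886 -0.00077592 -0.00127325 -0.00094117]
effort [-1.41132325e-03 -4.63606668e+01  2.69874805e+01  2.07441364e-02
 -2.20044058e-04  9.53974137e-06]
position [ 0.20017597 -0.53849441  0.30296608]
tool_rot [-1.00168703e-03  9.84217916e-01  1.76957865e-01 -6.36055393e-05]
contact_force [ 0.10947078 -0.70524762  0.31818456]
ft_torque [-0.01010101 -0.02650998 -0.0204541 ]
opening 1.000567706865225
{'fx': 376.6942239109044, 'fy': 376.6942239109044, 'cx': 252.46183034888145, 'cy': 191.6347923003411, 'R': array([[ 0.92083926, -0.38994079,  0.00111225],
       [-0.23179503, -0.5496697 , -0.80257977],
       [ 0.31356996,  0.73878915, -0.59654377]]), 't': array([-0.44151591,  0.2225546 ,  0.66150818])}
{'fx': 375.6213998596423, 'fy': 375.6213998596423, 'cx': 261.2168508920631, 'cy': 191.12587911671156, 'R': array([[-0.00929611, -0.99993318, -0.00687102],
       [-0.99528234,  0.00991606, -0.0965129 ],
       [ 0.09657459,  0.00594141, -0.99530802]]), 't': array([0.06976586, 0.54882993, 0.90433938])}
```

View pics/scene0.png

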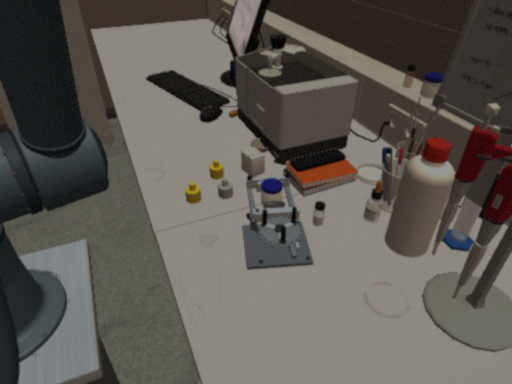

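View pics/top0.png

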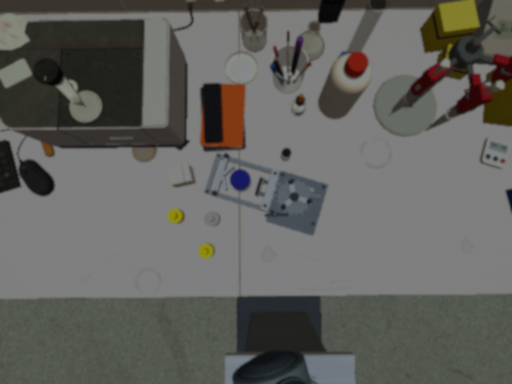

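```bash
python3 - <<'E'
import cv2
a=cv2.imread("pics/top0.png");b=cv2.imread("pics/scene0.png")
f=lambda i,x,y,w,h,s:cv2.convertScaleAbs(cv2.resize(i[y:y+h,x:x+w],None,fx=s,fy=s,interpolation=cv2.INTER_CUBIC),alpha=1.5)
cv2.imwrite("pics/t1.png",f(a,200,145,133,95,6))
cv2.imwrite("pics/s1.png",f(b,180,145,160,125,4.8))
E
```

```text
(no output)
```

View pics/t1.png

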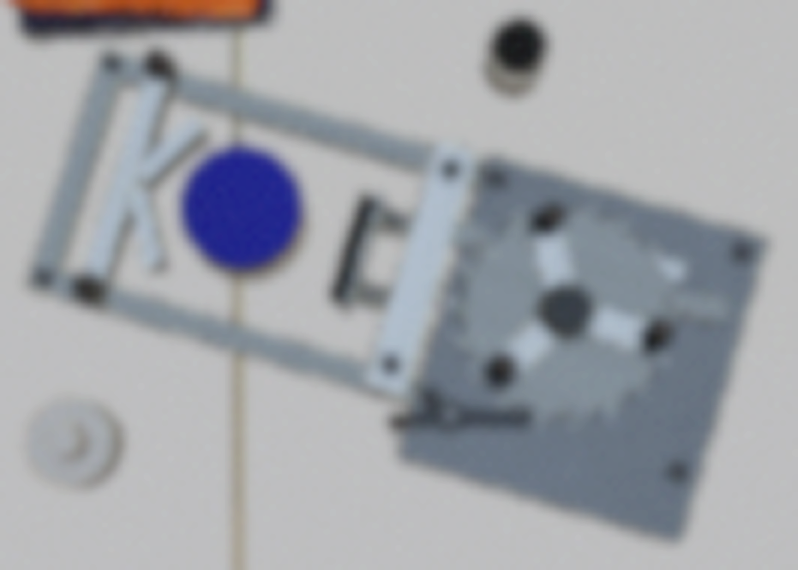

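View pics/s1.png

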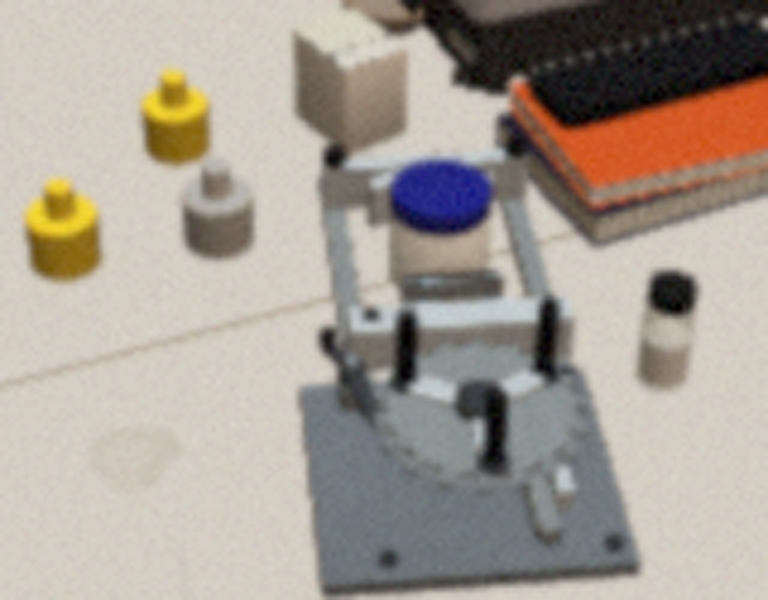

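The jar (blue lid) stands between the jaws. The grey die is outside at lower left, the vial is at the upper right, and the wheel pegs are at crop (549,217), (657,334) and (499,372).

```bash
cat > h.py <<'E'
from cell import manip
import numpy as np
def back(n,u,v,z):
    c=manip.camera_info(n);R,t=np.array(c['R']),np.array(c['t'])
    d=R.T@np.array([(u-c['cx'])/c['fx'],(v-c['cy'])/c['fy'],1]);o=-R.T@t
    return o+d*(z-o[2])/d[2]
def proj(n,X):
    c=manip.camera_info(n);p=np.array(c['R'])@X+c['t'];return np.array([c['fx']*p[0]/p[2]+c['cx'],c['fy']*p[1]/p[2]+c['cy']])
E
python3 - <<'E'
from h import *
T=lambda u,v,z:back("top",200+(u+.5)/6-.5,145+(v+.5)/6-.5,z)
S=lambda u,v,z:back("scene",180+u/4.8,145+v/4.8,z)
hub=T(566,310,.043); ends=(T(112,63,.01)+T(42,278,.01))/2
d=ends-hub; print("hub",hub,S(478,397,.043),"end",ends,np.linalg.norm(d[:2])) 
ya=np.arctan2(d[1],d[0]); print("yaxis",np.degrees(ya))
ra=T(112,63,.01)-T(42,278,.01); print("xaxis",np.degrees(np.arctan2(ra[1],ra[0])),np.linalg.norm(ra))
for p in [(549,217),(657,334),(499,372)]:
    P=T(*p,.074);q=P-hub;a=np.degrees(np.arctan2(q[1],q[0])); print("peg",P,np.linalg.norm(q[:2])*1e3,a, "rel to -y", (a-np.degrees(ya)-180)%360)
for p in [(408,318),(549,302),(496,392)]:
    P=S(*p,.074);q=P-hub;a=np.degrees(np.arctan2(q[1],q[0])); print("peg S",P,np.linalg.norm(q[:2])*1e3,a)
u=np.array([np.cos(ya),np.sin(ya)])
o=hub[:2]+.085*u
cl=lambda P:( (P[:2]-o)@np.array([u[1],-u[0]])*1e3,(P[:2]-o)@u*1e3)
print("jaw",cl(T(450,168,.038)),cl(T(391,364,.038)))
print("jar",cl(T(242,209,.056)), "vee apex",cl(T(150,186,.039)),"vee tips",cl(T(200,128,.039)),cl(T(155,267,.039)))
print("pad",cl(T(370,200,.036)),cl(T(345,302,.036)))
print("vial",T(520,45,.057),"die",T(72,442,.048))
print("pawl",cl(T(400,420,.039)),cl(T(525,418,.039)))
E
```

```text
hub [ 0.5345973  -0.01498873  0.043     ] [ 0.53264821 -0.01983826  0.043     ] end [0.59876323 0.18793128 0.01      ] 0.21282339563621017
yaxis 72.45237406176473
xaxis -17.77643807429512 0.09609180101453069
peg [ 0.56876983 -0.00644455  0.074     ] 35.22449373888577 14.037906467019836 rel to -y 121.5855324052551
peg [ 0.52228116 -0.04784905  0.074     ] 35.09256253310416 -110.54615269612219 rel to -y 357.0014732421131
peg [0.50801785 0.01409786 0.074     ] 39.40174023467809 132.42119813840853 rel to -y 239.96882407664378
peg S [0.51076505 0.00728343 0.074     ] 32.61939861221117 136.93805050495314
peg S [ 0.57221043 -0.00672558  0.074     ] 38.510093134847466 12.390364928244052
peg S [ 0.52436662 -0.05027182  0.074     ] 36.736402959191366 -106.1700452848756
jaw (np.float64(42.63564399785851), np.float64(-23.176400528379123)) (np.float64(-41.37955768667819), np.float64(-23.513027212596988))
jar (np.float64(-0.30609593057279944), np.float64(51.603802728676044)) vee apex (np.float64(-0.47127751079367547), np.float64(92.17306400526242)) vee tips (np.float64(28.42638867162391), np.float64(79.76856426380253)) (np.float64(-31.676155977178052), np.float64(80.15945049630503))
pad (np.float64(20.667204265684642), np.float64(4.418471226745603)) (np.float64(-22.497797744238294), np.float64(1.894400098155988))
vial [0.64091669 0.00280176 0.057     ] die [0.48300381 0.18445073 0.048     ]
pawl (np.float64(-62.098448848243976), np.float64(-33.642829243635575)) (np.float64(-46.519483248027875), np.float64(-81.82755592700993))
```

apply_moves(
  xyz=[
    [0.018,0.03,0],
    [0.018,0.03,0],
    [0.018,0.03,0],
    [0.018,0.03,0],
    [0.018,0.03,0],
    [0.018,0.03,0],
    [0.018,0.03,0],
    [0.018,0.03,0],
  ],
  delta_rot=[
    [0,0,8.5],
    [0,0,8.5],
    [0,0,8.5],
    [0,0,8.5],
    [0,0,8.5],
    [0,0,8.5],
    [0,0,8.5],
    [0,0,8.5],
  ],
  jaw=[255,255,255,255,255,255,255,255],
)

```text
time_s: 0.9
position: [0.3446, -0.2915, 0.2982]
tool_rot: [-0.004, 0.712, 0.703, -0.001]
contact_force: [0.1, -0.3, 0.4]
opening: 0.001
```

```bash
cat >> h.py <<'E'
from scipy.spatial.transform import Rotation
def st(hub=(.534,-.016)):
    s=manip.get_state();w=s['tool_rot'];R=Rotation.from_quat([w[1],w[2],w[3],w[0]]).as_matrix()
    print("t",round(s['time_s'],2),"pos",np.round(s['position'],4),"yaw",np.round(np.degrees(np.arctan2(R[1,0],R[0,0])),2),"z",np.round(R[:,2],3),"F",np.round(s['contact_force'],2),"M",np.round(s['ft_torque'],2),"q",np.round(s['joint_pos'],2),"op",round(s['opening'],3))
    return s,R
E
python3 -c "from h import *;st()"
```

```text
t 0.9 pos [ 0.3446 -0.2915  0.2982] yaw 89.27 z [-0.007  0.004 -1.   ] F [ 0.05 -0.28  0.36] M [-0.01 -0.09  0.01] q [-0.84  0.14 -0.25  1.19 -0.    0.74] op 0.001
```

apply_moves(
  xyz=[
    [0.019,0.031,-0.005],
    [0.019,0.031,-0.005],
    [0.019,0.031,-0.005],
    [0.019,0.031,-0.005],
    [0.019,0.031,-0.005],
    [0.019,0.031,-0.005],
    [0.019,0.031,-0.005],
    [0.019,0.03,-0.005],
  ],
  delta_rot=[
    [0,0,8.5],
    [0,0,8.5],
    [0,0,8.5],
    [0,0,8.5],
    [0,0,8.5],
    [0,0,8.5],
    [0,0,8.5],
    [0,0,8.5],
  ],
  jaw=[255,255,255,255,255,255,255,255],
)

```text
time_s: 1.7
position: [0.4993, -0.0324, 0.2551]
tool_rot: [-0.004, 0.19, 0.982, -0.003]
contact_force: [-0.4, -0.6, 0.1]
opening: 0.001
```

```bash
python3 -c "from h import *;st()"
```

```text
t 1.7 pos [ 0.4993 -0.0324  0.2551] yaw 158.06 z [-0.009 -0.005 -1.   ] F [-0.37 -0.59  0.13] M [-0.04 -0.02  0.  ] q [-0.19  0.25 -0.22  1.1  -0.01  0.19] op 0.001
```

apply_moves(
  xyz=[
    [0,-0.006,0],
    [0,-0.005,-0.02],
    [0,0,-0.025],
    [0,0,-0.02],
    [0,0,-0.01],
    [0,0,0],
    [0,0,0],
    [0,0,0],
  ],
  delta_rot=[
    [0,0,3],
    [0,0,1.5],
    [0,0,0],
    [0,0,0],
    [0,0,0],
    [0,0,0],
    [0,0,0],
    [0,0,0],
  ],
  jaw=[255,255,255,255,255,255,255,255],
)

```text
time_s: 2.5
position: [0.5004, -0.0378, 0.1761]
tool_rot: [-0.005, 0.143, 0.99, -0.003]
contact_force: [0.2, 0.1, -0.6]
opening: -0.002
```

```bash
python3 - <<'E'
from h import *
import cv2
st()
b=manip.snapshot("scene");a=manip.snapshot("top")
f=lambda i,x,y,w,h,s:cv2.convertScaleAbs(cv2.resize(i[y:y+h,x:x+w],None,fx=s,fy=s,interpolation=cv2.INTER_CUBIC),alpha=1.5)
cv2.imwrite("pics/s2.png",f(b,180,105,160,165,3.6))
cv2.imwrite("pics/t2.png",f(a,200,145,133,110,5))
E
```

```text
t 2.5 pos [ 0.5004 -0.0378  0.1761] yaw 163.51 z [-0.011 -0.004 -1.   ] F [ 0.18  0.15 -0.56] M [-0.01 -0.02 -0.02] q [-0.2   0.32 -0.35  0.91 -0.01  0.09] op -0.002
```

View pics/s2.png

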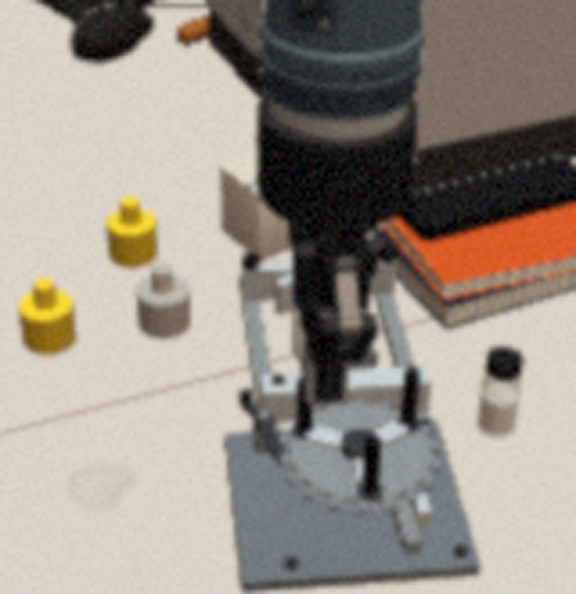

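View pics/t2.png

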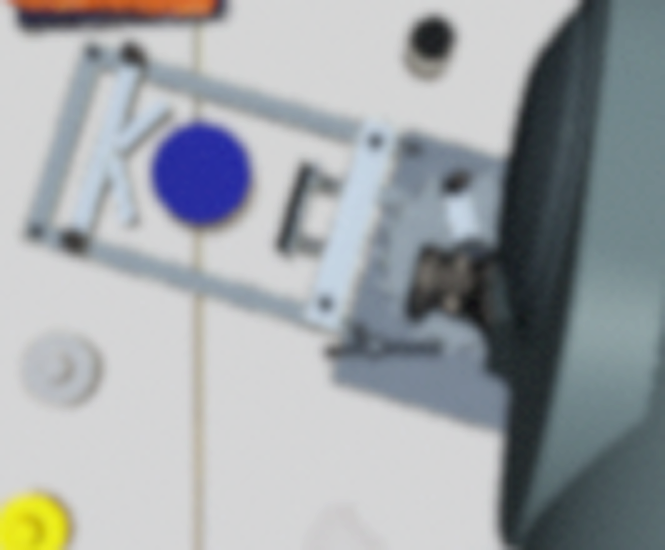

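```bash
python3 - <<'E'
from h import *
s,R=st()
for d in (0,.03,.06,.073,.086):
  P=s['position']+R[:,2]*d
  q=proj("scene",P);t=proj("top",P)
  print(d,P,"s2",(q-[180,105])*3.6,"t2",(t-[200,145])*5)
for X in [(.534,-.016,.043)]:
  q=proj("scene",np.array(X));t=proj("top",np.array(X)); print((q-[180,105])*3.6,(t-[200,145])*5)
E
```

```text
t 2.6 pos [ 0.5007 -0.0379  0.1763] yaw 163.51 z [-0.01  -0.004 -1.   ] F [0.07 0.32 0.39] M [ 0.01  0.03 -0.03] q [-0.2   0.32 -0.35  0.91 -0.01  0.09] op 0.002
0 [ 0.50074432 -0.03787563  0.17634278] s2 [329.23561965 283.7372469 ] t2 [552.09407363 310.52702355]
0.03 [ 0.50045021 -0.03799828  0.14634447] s2 [327.01859078 331.14699915] t2 [543.7703101  314.99138522]
0.06 [ 0.50015611 -0.03812094  0.11634616] s2 [324.9105256  376.22663218] t2 [536.0400926  319.13740482]
0.073 [ 0.50002866 -0.03817408  0.1033469 ] s2 [324.02886779 395.08032368] t2 [532.85891212 320.843597  ]
0.086 [ 0.49990122 -0.03822723  0.09034763] s2 [323.16559568 413.5408486 ] t2 [529.77308336 322.4986483 ]
[357.66628007 437.06349979] [471.68623427 257.45403719]
```

apply_moves(
  xyz=[
    [0,-0.003,0],
    [0,-0.003,-0.01],
    [0,0,-0.02],
    [0,0,-0.015],
    [0,0,-0.01],
    [0,0,0],
    [0,0,0],
    [0,0,0],
  ],
  delta_rot=[
    [0.2,-0.5,-0.5],
    [0,0,-0.5],
    [0,0,0],
    [0,0,0],
    [0,0,0],
    [0,0,0],
    [0,0,0],
    [0,0,0],
  ],
  jaw=[255,255,255,255,255,255,255,255],
)

```text
time_s: 3.4
position: [0.5026, -0.0461, 0.1208]
tool_rot: [0.003, 0.154, 0.988, -0.0]
contact_force: [0.5, -0.5, 1.1]
opening: -0.001
```

```bash
python3 -c "from h import *;st()"
```

```text
t 3.4 pos [ 0.5026 -0.0461  0.1208] yaw 162.27 z [ 0.006 -0.002 -1.   ] F [ 0.54 -0.5   1.14] M [0.02 0.01 0.02] q [-0.22  0.37 -0.44  0.76 -0.    0.09] op -0.001
```

```bash
cat >> h.py <<'E'
def tgt(th,hub=(.534,-.016),ph0=-107.5,off=.016):
    a=np.radians(ph0+th);r=np.array([np.cos(a),np.sin(a)]);t=np.array([-r[1],r[0]])
    return np.array(hub)+.036*r-off*t, ph0+th+270
def theta(s,hub=(.534,-.016),ph0=-107.5,off=.016):
    # wheel angle implied by tool face (assuming contact)
    from scipy.optimize import minimize_scalar
    w=s['tool_rot'];R=Rotation.from_quat([w[1],w[2],w[3],w[0]]).as_matrix()
    n=-R[:2,0]; n/=np.linalg.norm(n) # pushing direction
    c=s['position'][:2]+R[:2,2]*.06-np.array(hub); d=c@n+off  # peg centre: along n coordinate = d
    l=np.sqrt(.036**2-d**2); m=np.array([n[1],-n[0]]) # radial-ish
    p=d*n+l*m; F=s['contact_force'][:2]
    return (np.degrees(np.arctan2(p[1],p[0]))-ph0+180)%360-180, F@n, F@m, p@m-c@m, np.degrees(np.arctan2(d,l))
def plan(th_end,n=8,**k):
    s,R=st(); th=theta(s,**k); print("theta %.2f Fpush %.2f Frad %.2f pegoffset %.4f tangerr %.2f"%th)
    w=s['tool_rot'];yaw=np.degrees(np.arctan2(R[1,0],R[0,0]))
    cur=s['position'][:2]; cy=yaw
    for i in range(n):
        a=th[0]+(th_end-th[0])*(i+1)/n
        p,y=tgt(a,**k); dy=(y-cy+180)%360-180
        d=p-cur; print(np.round(d*1e3,1),round(dy,1)); cur=p;cy=y
    print("tilt fix deg x,y",np.round(np.degrees([-R[1,2],R[0,2]]),2),"dz",round(.121-s['position'][2],4))
E
python3 -c "
from h import *
plan(8)"
```

```text
t 3.4 pos [ 0.5026 -0.0461  0.1208] yaw 162.27 z [ 0.006 -0.002 -1.   ] F [ 0.54 -0.5   1.14] M [0.02 0.01 0.02] q [-0.22  0.37 -0.44  0.76 -0.    0.09] op -0.001
theta -7.20 Fpush 0.66 Frad 0.31 pegoffset -0.0025 tangerr -6.97
[2.7 3.1] -5.1
[ 0.9 -0.9] 1.9
[ 0.9 -0.9] 1.9
[ 1.  -0.9] 1.9
[ 1.  -0.8] 1.9
[ 1.  -0.8] 1.9
[ 1.1 -0.8] 1.9
[ 1.1 -0.7] 1.9
tilt fix deg x,y [0.11 0.35] dz 0.0002
```

apply_moves(
  xyz=[
    [0.0015,0.0002,0],
    [0.0015,0.0002,0],
    [0.0015,0.0002,0],
    [0.001,-0.0005,0],
    [0.001,-0.0008,0],
    [0.001,-0.0008,0],
    [0.001,-0.0008,0],
    [0.001,-0.0008,0],
  ],
  delta_rot=[
    [0,0.3,0],
    [0,0,0],
    [0,0,0],
    [0,0,1],
    [0,0,2],
    [0,0,2],
    [0,0,2],
    [0,0,2],
  ],
  jaw=[255,255,255,255,255,255,255,255],
)

```text
time_s: 4.2
position: [0.512, -0.0489, 0.1223]
tool_rot: [-0.0, 0.071, 0.997, -0.001]
contact_force: [-1.7, 0.5, 1.1]
opening: -0.004
```

```bash
python3 -c "
from h import *
plan(24)"
```

```text
t 4.2 pos [ 0.512  -0.0489  0.1223] yaw 171.84 z [-0.    -0.002 -1.   ] F [-1.71  0.46  1.08] M [ 0.12  0.36 -0.  ] q [-0.22  0.39 -0.4   0.78 -0.   -0.08] op -0.004
theta 7.58 Fpush -1.76 Frad -0.21 pegoffset 0.0002 tangerr -1.77
[ 1.2 -0.6] 0.3
[ 1.2 -0.7] 2.1
[ 1.2 -0.7] 2.1
[ 1.3 -0.6] 2.1
[ 1.3 -0.6] 2.1
[ 1.3 -0.5] 2.1
[ 1.3 -0.5] 2.1
[ 1.3 -0.4] 2.1
tilt fix deg x,y [ 0.09 -0.03] dz -0.0013
```

apply_moves(
  xyz=[
    [0.0012,-0.0007,0],
    [0.0012,-0.0007,0],
    [0.0012,-0.0007,-0.0005],
    [0.0013,-0.0006,0],
    [0.0013,-0.0006,0],
    [0.0013,-0.0005,0],
    [0.0013,-0.0005,0],
    [0.0013,-0.0004,0],
  ],
  delta_rot=[
    [0,0,0.5],
    [0,0,2],
    [0,0,2],
    [0,0,2],
    [0,0,2],
    [0,0,2],
    [0,0,2],
    [0,0,2],
  ],
  jaw=[255,255,255,255,255,255,255,255],
)

```text
time_s: 5.0
position: [0.5195, -0.0535, 0.1217]
tool_rot: [-0.004, -0.061, 0.998, -0.001]
contact_force: [-1.7, -0.3, 2.4]
opening: -0.003
```

```bash
python3 -c "
from h import *
plan(45)"
```

```text
t 5.0 pos [ 0.5195 -0.0535  0.1217] yaw -173.02 z [-0.007 -0.003 -1.   ] F [-1.73 -0.28  2.41] M [-0.01  0.33  0.04] q [-0.22  0.41 -0.37  0.79 -0.   -0.34] op -0.003
theta 19.11 Fpush -1.75 Frad 0.07 pegoffset 0.0002 tangerr -5.37
[1.6 0.3] -2.1
[ 2.1 -0.7] 3.2
[ 2.2 -0.5] 3.2
[ 2.2 -0.4] 3.2
[ 2.2 -0.3] 3.2
[ 2.2 -0.2] 3.2
[ 2.2 -0.1] 3.2
[2.2 0.1] 3.2
tilt fix deg x,y [ 0.16 -0.41] dz -0.0007
```

apply_moves(
  xyz=[
    [0.002,0,0],
    [0.0025,-0.0008,0],
    [0.0025,-0.0006,-0.0005],
    [0.0025,-0.0005,0],
    [0.0025,-0.0004,0],
    [0.0025,-0.0002,0],
    [0.0025,-0.0001,0],
    [0.0025,0,0],
  ],
  delta_rot=[
    [0,-0.3,0],
    [0,0,2],
    [0,0,3],
    [0,0,3],
    [0,0,3],
    [0,0,3],
    [0,0,3],
    [0,0,3],
  ],
  jaw=[255,255,255,255,255,255,255,255],
)

```text
time_s: 5.8
position: [0.5377, -0.0562, 0.1207]
tool_rot: [-0.003, -0.237, 0.972, -0.002]
contact_force: [-1.4, -0.1, -0.1]
opening: -0.0
```

```bash
python3 -c "
from h import *
plan(64)"
```

```text
t 5.8 pos [ 0.5377 -0.0562  0.1207] yaw -152.59 z [-0.004 -0.004 -1.   ] F [-1.43 -0.06 -0.05] M [ 0.04  0.24 -0.01] q [-0.22  0.44 -0.33  0.81 -0.01 -0.7 ] op -0.0
theta 45.65 Fpush -1.29 Frad -0.61 pegoffset -0.0015 tangerr 0.73
[0.7 1. ] 3.0
[1.6 0.2] 2.3
[1.6 0.3] 2.3
[1.5 0.3] 2.3
[1.5 0.4] 2.3
[1.5 0.5] 2.3
[1.5 0.5] 2.3
[1.5 0.6] 2.3
tilt fix deg x,y [ 0.25 -0.23] dz 0.0003
```

Contact is steady at about 1.5 N. Next to 65°, past tooth 3.

apply_moves(
  xyz=[
    [0.001,0.001,0],
    [0.0019,0.0003,0],
    [0.0019,0.0004,0],
    [0.0019,0.0004,0],
    [0.0018,0.0005,0],
    [0.0018,0.0006,0],
    [0.0018,0.0006,0],
    [0.0018,0.0007,0],
  ],
  delta_rot=[
    [0.2,-0.2,3],
    [0,0,2.3],
    [0,0,2.3],
    [0,0,2.3],
    [0,0,2.3],
    [0,0,2.3],
    [0,0,2.3],
    [0,0,2.3],
  ],
  jaw=[255,255,255,255,255,255,255,255],
)

```text
time_s: 6.6
position: [0.5509, -0.0534, 0.1201]
tool_rot: [-0.002, -0.398, 0.918, -0.002]
contact_force: [-2.0, -0.2, 0.0]
opening: 0.001
```

```bash
python3 -c "
from h import *
plan(85)"
```

```text
t 6.6 pos [ 0.5509 -0.0534  0.1201] yaw -133.13 z [-0.002 -0.006 -1.   ] F [-2.04 -0.19  0.04] M [-0.02  0.26 -0.01] q [-0.21  0.46 -0.29  0.82 -0.01 -1.03] op 0.001
theta 64.20 Fpush -1.53 Frad -1.36 pegoffset -0.0020 tangerr -0.17
[0.  1.7] 2.4
[1.6 0.8] 2.6
[1.6 0.9] 2.6
[1.5 0.9] 2.6
[1.5 1. ] 2.6
[1.4 1.1] 2.6
[1.4 1.1] 2.6
[1.3 1.2] 2.6
tilt fix deg x,y [ 0.37 -0.12] dz 0.0009
```

apply_moves(
  xyz=[
    [0.0003,0.0018,0.0005],
    [0.0018,0.001,0],
    [0.0018,0.0011,0],
    [0.0018,0.0011,0],
    [0.0017,0.0012,0],
    [0.0017,0.0013,0],
    [0.0016,0.0013,0],
    [0.0016,0.0014,0],
  ],
  delta_rot=[
    [0.3,-0.1,2.5],
    [0,0,2.5],
    [0,0,2.5],
    [0,0,2.5],
    [0,0,2.5],
    [0,0,2.5],
    [0,0,2.5],
    [0,0,2.5],
  ],
  jaw=[255,255,255,255,255,255,255,255],
)

```text
time_s: 7.4
position: [0.5628, -0.0458, 0.12]
tool_rot: [-0.003, -0.553, 0.833, -0.003]
contact_force: [-0.3, -0.7, -0.4]
opening: -0.002
```

```bash
python3 - <<'E'
from h import *
import cv2
plan(95)
b=manip.snapshot("scene");a=manip.snapshot("top")
f=lambda i,x,y,w,h,s:cv2.convertScaleAbs(cv2.resize(i[y:y+h,x:x+w],None,fx=s,fy=s,interpolation=cv2.INTER_CUBIC),alpha=1.5)
cv2.imwrite("pics/s3.png",f(b,180,105,160,165,3.6))
cv2.imwrite("pics/t3.png",f(a,200,145,133,95,6))
E
```

```text
t 7.4 pos [ 0.5628 -0.0458  0.12  ] yaw -112.81 z [-0.001 -0.009 -1.   ] F [-0.32 -0.7  -0.39] M [-0.16  0.29 -0.  ] q [-0.19  0.48 -0.26  0.83 -0.01 -1.36] op -0.002
theta 83.37 Fpush -0.77 Frad -0.02 pegoffset -0.0022 tangerr -1.33
[-1.7  1.2] 0.1
[0.7 0.7] 1.5
[0.7 0.7] 1.5
[0.7 0.7] 1.5
[0.7 0.7] 1.5
[0.6 0.8] 1.5
[0.6 0.8] 1.5
[0.6 0.8] 1.5
tilt fix deg x,y [ 0.51 -0.05] dz 0.001
```

View pics/s3.png

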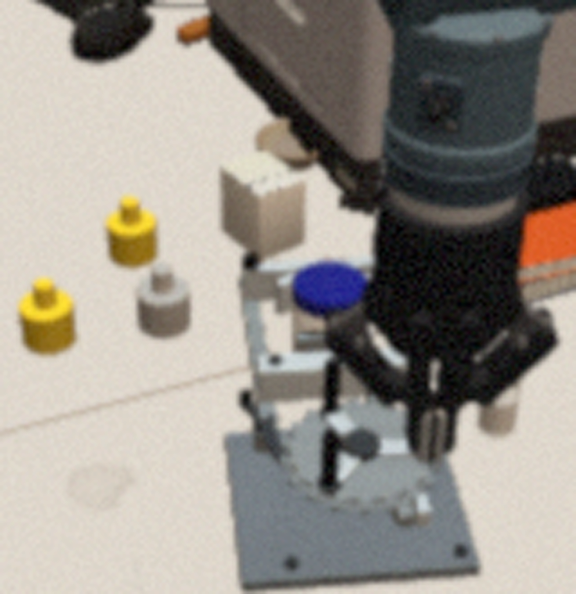

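View pics/t3.png

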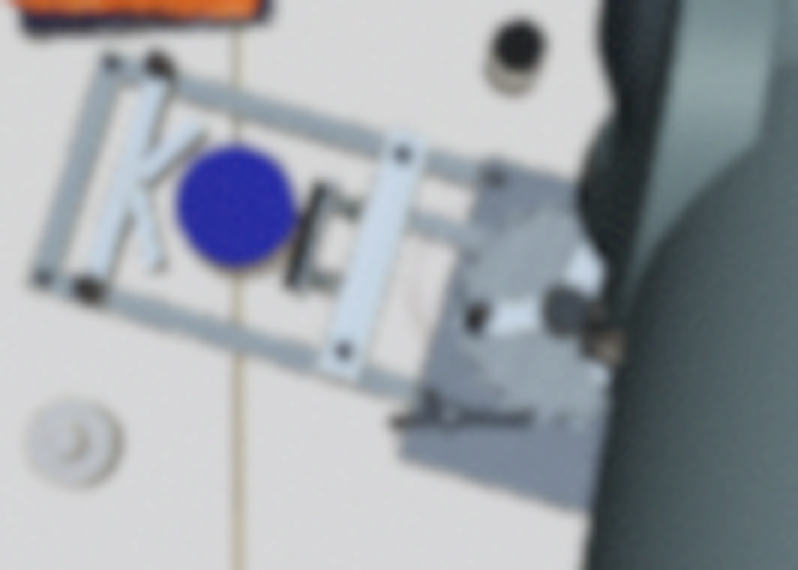

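```bash
cat >> h.py <<'E'
T=lambda u,v,z:back("top",200+(u+.5)/6-.5,145+(v+.5)/6-.5,z)
hb=T(566,310,.043)[:2];ya=np.radians(72.4);uy=np.array([np.cos(ya),np.sin(ya)])
cl=lambda P:np.round(( (P[:2]-hb)@np.array([uy[1],-uy[0]])*1e3,(P[:2]-hb)@uy*1e3-85),1)
E
python3 - <<'E'
from h import *
j0=(T(450,168,.038)+T(391,364,.038))/2; j1=(T(402,153,.038)+T(344,349,.038))/2
print(cl(j0),cl(j1),(cl(j1)-cl(j0))[1]/14*57.3)
print("jar",cl(T(242,209,.056)),cl(T(236,207,.056)))
P=T(478,318,.074);q=P[:2]-hb; print(np.linalg.norm(q),np.degrees(np.arctan2(q[1],q[0]))-132.5+120-120+0)
print(cl(T(150,186,.039)))
E
```

```text
[  0.6 -23.3] [ 0.8 -3. ] 83.085
jar [-0.4 51.6] [-0.4 54.1]
0.03737312917001923 -34.26050012413947
[-0.6 92.2]
```

apply_moves(
  xyz=[
    [-0.001,0.0015,0.0005],
    [0.0012,0.0013,0],
    [0.0013,0.0014,0],
    [0.0013,0.0014,0],
    [0.0013,0.0014,0],
    [0.0012,0.0015,0],
    [0.0011,0.0015,0],
    [0.0011,0.0016,0],
  ],
  delta_rot=[
    [0.4,0,1],
    [0,0,2.5],
    [0,0,2.5],
    [0,0,2.5],
    [0,0,2.5],
    [0,0,2.5],
    [0,0,2.5],
    [0,0,2.5],
  ],
  jaw=[255,255,255,255,255,255,255,255],
)

```text
time_s: 8.3
position: [0.5696, -0.0366, 0.1206]
tool_rot: [-0.002, -0.682, 0.732, -0.002]
contact_force: [-1.8, -2.4, 0.6]
opening: 0.002
```

```bash
python3 -c "
from h import *
plan(106)"
```

```text
t 8.3 pos [ 0.5696 -0.0366  0.1206] yaw -94.05 z [-0.    -0.006 -1.   ] F [-1.78 -2.38  0.62] M [-0.32  0.21  0.02] q [-0.17  0.49 -0.25  0.84 -0.01 -1.67] op 0.002
theta 99.68 Fpush -2.50 Frad -1.61 pegoffset -0.0011 tangerr -3.77
[-1.9  0.3] -3.0
[0.3 0.5] 0.8
[0.3 0.5] 0.8
[0.3 0.5] 0.8
[0.3 0.5] 0.8
[0.3 0.5] 0.8
[0.2 0.5] 0.8
[0.2 0.5] 0.8
tilt fix deg x,y [ 0.34 -0.02] dz 0.0004
```

apply_moves(
  xyz=[
    [0.0002,0.0008,0],
    [0.0003,0.0008,0],
    [0.0003,0.0008,0],
    [0.0003,0.0008,0],
    [0.0003,0.0008,0],
    [0.0003,0.0008,0],
    [0,0,0],
    [0,0,0],
  ],
  delta_rot=[
    [0.3,0,0],
    [0,0,0],
    [0,0,0],
    [0,0,1],
    [0,0,1],
    [0,0,1],
    [0,0,0],
    [0,0,0],
  ],
  jaw=[255,255,255,255,255,255,255,255],
)

```text
time_s: 9.1
position: [0.5713, -0.0322, 0.1205]
tool_rot: [-0.001, -0.701, 0.713, -0.0]
contact_force: [-1.4, -2.5, 0.1]
opening: -0.001
```

```bash
python3 -c "
from h import *
plan(110)"
```

```text
t 9.1 pos [ 0.5713 -0.0322  0.1205] yaw -91.02 z [-0.    -0.002 -1.   ] F [-1.45 -2.49  0.13] M [-0.35  0.14 -0.04] q [-0.17  0.49 -0.24  0.84 -0.   -1.72] op -0.001
theta 106.99 Fpush -2.52 Frad -1.40 pegoffset -0.0015 tangerr 0.51
[-1.3  0.2] 0.9
[0.1 0.2] 0.4
[0.1 0.2] 0.4
[0.1 0.2] 0.4
[0.1 0.2] 0.4
[0.1 0.2] 0.4
[0.1 0.2] 0.4
[0.1 0.2] 0.4
tilt fix deg x,y [ 0.1  -0.02] dz 0.0005
```

apply_moves(
  xyz=[
    [-0.0003,0.0008,0],
    [-0.0003,0.0008,0],
    [0.0001,0.0007,0],
    [0,0,0],
    [0,0,0],
    [0,0,0],
    [0,0,0],
    [0,0,0],
  ],
  delta_rot=[
    [0,0,1],
    [0,0,1],
    [0,0,1],
    [0,0,0],
    [0,0,0],
    [0,0,0],
    [0,0,0],
    [0,0,0],
  ],
  jaw=[255,255,255,255,255,255,255,255],
)

```text
time_s: 9.9
position: [0.5719, -0.0302, 0.1207]
tool_rot: [0.0, 0.721, -0.693, 0.002]
contact_force: [0.8, -1.9, -0.8]
opening: -0.001
```

```bash
python3 -c "
from h import *
plan(112)"
```

```text
t 9.9 pos [ 0.5719 -0.0302  0.1207] yaw -87.77 z [ 0.002 -0.003 -1.   ] F [ 0.8  -1.95 -0.83] M [-0.41  0.    0.01] q [-0.16  0.49 -0.24  0.84 -0.   -1.77] op -0.001
theta 110.06 Fpush -1.98 Frad 0.73 pegoffset -0.0014 tangerr 0.33
[-1.1 -0. ] 0.6
[0.1 0.2] 0.2
[0.1 0.2] 0.2
[0.1 0.2] 0.2
[0.1 0.2] 0.2
[0.1 0.2] 0.2
[0.1 0.2] 0.2
[0.1 0.2] 0.2
tilt fix deg x,y [0.14 0.12] dz 0.0003
```

apply_moves(
  xyz=[
    [-0.0003,0.0007,0],
    [-0.0003,0.0008,0],
    [0,0.0007,0],
    [0,0,0],
    [0,0,0],
    [0,0,0],
    [0,0,0],
    [0,0,0],
  ],
  delta_rot=[
    [0.1,0.1,1],
    [0,0,1],
    [0,0,0.5],
    [0,0,0],
    [0,0,0],
    [0,0,0],
    [0,0,0],
    [0,0,0],
  ],
  jaw=[255,255,255,255,255,255,255,255],
)

```text
time_s: 10.7
position: [0.5722, -0.0279, 0.121]
tool_rot: [-0.001, 0.737, -0.676, 0.001]
contact_force: [2.1, -2.3, -2.2]
opening: -0.002
```

```bash
python3 -c "
from h import *
plan(115)"
```

```text
t 10.7 pos [ 0.5722 -0.0279  0.121 ] yaw -85.05 z [ 0.002 -0.001 -1.   ] F [ 2.11 -2.28 -2.16] M [-0.49 -0.11 -0.03] q [-0.16  0.49 -0.24  0.84 -0.   -1.82] op -0.002
theta 113.74 Fpush -2.46 Frad 1.90 pegoffset -0.0012 tangerr 1.28
[-0.7 -0. ] 1.4
[0.  0.1] 0.2
[0.  0.1] 0.2
[0.  0.1] 0.2
[0.  0.1] 0.2
[0.  0.1] 0.2
[0.  0.1] 0.2
[0.  0.1] 0.2
tilt fix deg x,y [0.04 0.13] dz -0.0
```

apply_moves(
  xyz=[
    [0,0.0006,0],
    [0,0.0006,0],
    [0,0.0006,0],
    [0,0,0],
    [0,0,0],
    [0,0,0],
    [0,0,0],
    [0,0,0],
  ],
  delta_rot=[
    [0,0.1,1],
    [0,0,1],
    [0,0,0.5],
    [0,0,0],
    [0,0,0],
    [0,0,0],
    [0,0,0],
    [0,0,0],
  ],
  jaw=[255,255,255,255,255,255,255,255],
)

```text
time_s: 11.5
position: [0.5726, -0.0258, 0.1212]
tool_rot: [-0.0, 0.753, -0.658, 0.001]
contact_force: [0.9, -1.6, -2.1]
opening: 0.002
```

```bash
python3 -c "
from h import *
plan(118)"
```

```text
t 11.5 pos [ 0.5726 -0.0258  0.1212] yaw -82.31 z [ 0.001 -0.    -1.   ] F [ 0.9  -1.64 -2.11] M [-0.44 -0.24  0.02] q [-0.16  0.49 -0.24  0.84 -0.   -1.86] op 0.002
theta 116.88 Fpush -1.74 Frad 0.68 pegoffset -0.0011 tangerr 1.70
[-0.5 -0. ] 1.8
[0.  0.1] 0.1
[0.  0.1] 0.1
[0.  0.1] 0.1
[0.  0.1] 0.1
[0.  0.1] 0.1
[0.  0.1] 0.1
[0.  0.1] 0.1
tilt fix deg x,y [0.02 0.08] dz -0.0002
```

apply_moves(
  xyz=[
    [-0.0001,0.0006,0],
    [-0.0001,0.0005,0],
    [0,0,0],
    [0,0,0],
    [0,0,0],
    [0,0,0],
    [0,0,0],
    [0,0,0],
  ],
  delta_rot=[
    [0,0,1],
    [0,0,1],
    [0,0,0.5],
    [0,0,0],
    [0,0,0],
    [0,0,0],
    [0,0,0],
    [0,0,0],
  ],
  jaw=[255,255,255,255,255,255,255,255],
)

```text
time_s: 12.3
position: [0.5728, -0.0246, 0.1214]
tool_rot: [-0.001, 0.768, -0.64, 0.001]
contact_force: [1.4, -2.0, -0.6]
opening: 0.001
```

```bash
python3 - <<'E'
from h import *
import cv2
plan(120,n=1)
a=manip.snapshot("top")
f=lambda i,x,y,w,h,s:cv2.convertScaleAbs(cv2.resize(i[y:y+h,x:x+w],None,fx=s,fy=s,interpolation=cv2.INTER_CUBIC),alpha=1.5)
cv2.imwrite("pics/t4.png",f(a,200,145,133,95,6))
E
```

```text
t 12.3 pos [ 0.5728 -0.0246  0.1214] yaw -79.59 z [ 0.002 -0.    -1.   ] F [ 1.4  -2.03 -0.56] M [-0.37 -0.29 -0.01] q [-0.15  0.49 -0.24  0.84  0.   -1.91] op 0.001
theta 118.67 Fpush -2.25 Frad 1.01 pegoffset -0.0007 tangerr 0.76
[-0.2  0.8] 2.1
tilt fix deg x,y [0.01 0.13] dz -0.0004
```

View pics/t4.png

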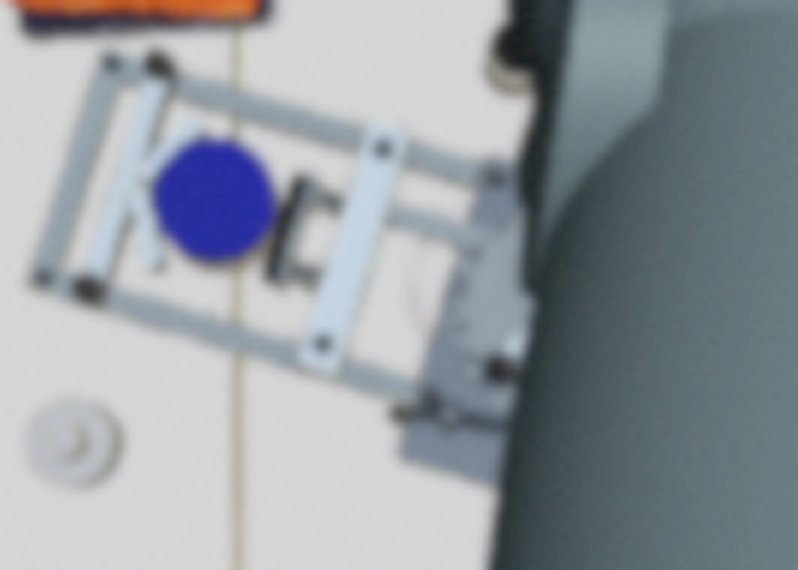

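```bash
python3 - <<'E'
from h import *
j0=(T(450,168,.038)+T(391,364,.038))/2; j1=(T(383,148,.038)+T(322,344,.038))/2
print(cl(j0),cl(j1),(cl(j1)-cl(j0))[1]/14*57.3)
print("jar",cl(T(215,201,.056)))
P=T(500,369,.074);q=P[:2]-hb; print(np.linalg.norm(q),np.degrees(np.arctan2(q[1],q[0])))
E
```

```text
[  0.6 -23.3] [0.3 5.6] 118.2835714285714
jar [-0.5 62.9]
0.03831724282512824 131.54281143295796
```

apply_moves(
  xyz=[
    [-0.0002,0.0006,0],
    [-0.0001,0.0003,0],
    [0,0,0],
    [0,0,0],
    [0,0,0],
    [0,0,0],
    [0,0,0],
    [0,0,0],
  ],
  delta_rot=[
    [0,0,0.6],
    [0,0,0.5],
    [0,0,0],
    [0,0,0],
    [0,0,0],
    [0,0,0],
    [0,0,0],
    [0,0,0],
  ],
  jaw=[255,255,255,255,255,255,255,255],
)

```text
time_s: 13.15
position: [0.5727, -0.0236, 0.1215]
tool_rot: [-0.001, 0.775, -0.632, 0.001]
contact_force: [1.6, -1.4, -1.8]
opening: 0.001
```

```bash
python3 -c "
from h import *
plan(121,n=1)"
```

```text
t 13.15 pos [ 0.5727 -0.0236  0.1215] yaw -78.38 z [ 0.003 -0.    -1.   ] F [ 1.61 -1.4  -1.79] M [-0.39 -0.23 -0.06] q [-0.15  0.49 -0.24  0.84  0.   -1.93] op 0.001
theta 120.29 Fpush -1.70 Frad 1.29 pegoffset -0.0006 tangerr 1.17
[0.  0.4] 1.9
tilt fix deg x,y [0.   0.16] dz -0.0005
```

apply_moves(
  xyz=[
    [-0.0002,0.0005,0],
    [-0.0001,0.0003,0],
    [0,0,0],
    [0,0,0],
    [0,0,0],
    [0,0,0],
    [0,0,0],
    [0,0,0],
  ],
  delta_rot=[
    [0,0,0.6],
    [0,0,0.5],
    [0,0,0],
    [0,0,0],
    [0,0,0],
    [0,0,0],
    [0,0,0],
    [0,0,0],
  ],
  jaw=[255,255,255,255,255,255,255,255],
)

```text
time_s: 13.95
position: [0.5726, -0.0225, 0.1217]
tool_rot: [-0.001, 0.782, -0.624, 0.001]
contact_force: [2.4, -1.3, 0.2]
opening: 0.0
```

```bash
python3 -c "
from h import *
plan(121,n=1)"
```

```text
t 13.95 pos [ 0.5726 -0.0225  0.1217] yaw -77.17 z [ 0.003  0.    -1.   ] F [ 2.42 -1.28  0.18] M [-0.32 -0.3  -0.04] q [-0.15  0.49 -0.24  0.84  0.   -1.95] op 0.0
theta 121.97 Fpush -1.79 Frad 2.08 pegoffset -0.0004 tangerr 1.64
[ 0.2 -0.6] 0.7
tilt fix deg x,y [-0.02  0.19] dz -0.0007
```

apply_moves(
  xyz=[
    [-0.0003,0.0005,0],
    [-0.0002,0.0003,0],
    [0,0,0],
    [0,0,0],
    [0,0,0],
    [0,0,0],
    [0,0,0],
    [0,0,0],
  ],
  delta_rot=[
    [0,0.1,0.7],
    [0,0,0.6],
    [0,0,0],
    [0,0,0],
    [0,0,0],
    [0,0,0],
    [0,0,0],
    [0,0,0],
  ],
  jaw=[255,255,255,255,255,255,255,255],
)

```text
time_s: 14.75
position: [0.5726, -0.0223, 0.1219]
tool_rot: [-0.0, 0.789, -0.614, 0.001]
contact_force: [2.1, -1.9, -1.4]
opening: 0.001
```

```bash
python3 -c "
from h import *
plan(125,n=1)"
```

```text
t 14.75 pos [ 0.5726 -0.0223  0.1219] yaw -75.78 z [ 0.003 -0.001 -1.   ] F [ 2.12 -1.88 -1.37] M [-0.5  -0.36  0.01] q [-0.15  0.49 -0.24  0.84 -0.   -1.97] op 0.001
theta 122.21 Fpush -2.34 Frad 1.59 pegoffset -0.0000 tangerr 0.50
[0.5 1.9] 3.3
tilt fix deg x,y [0.05 0.15] dz -0.0009
```

apply_moves(
  xyz=[
    [-0.0003,0.0006,0],
    [-0.0002,0.0005,0],
    [0,0,0],
    [0,0,0],
    [0,0,0],
    [0,0,0],
    [0,0,0],
    [0,0,0],
  ],
  delta_rot=[
    [0,0.1,0.5],
    [0,0,0.5],
    [0,0,0],
    [0,0,0],
    [0,0,0],
    [0,0,0],
    [0,0,0],
    [0,0,0],
  ],
  jaw=[255,255,255,255,255,255,255,255],
)

```text
time_s: 15.55
position: [0.5728, -0.022, 0.1219]
tool_rot: [0.001, 0.795, -0.607, 0.002]
contact_force: [2.0, -4.0, -2.2]
opening: -0.002
```

```bash
python3 -c "
from h import *
plan(125,n=1)"
```

```text
t 15.55 pos [ 0.5728 -0.022   0.1219] yaw -74.73 z [ 0.002 -0.003 -1.   ] F [ 2.   -3.96 -2.16] M [-0.63 -0.54 -0.  ] q [-0.15  0.49 -0.24  0.84 -0.   -1.99] op -0.002
theta 122.54 Fpush -4.35 Frad 0.89 pegoffset 0.0001 tangerr -0.24
[0.4 1.5] 2.2
tilt fix deg x,y [0.16 0.11] dz -0.0009
```

apply_moves(
  xyz=[
    [-0.0002,0.0007,0],
    [-0.0002,0.0006,0],
    [0,0,0],
    [0,0,0],
    [0,0,0],
    [0,0,0],
    [0,0,0],
    [0,0,0],
  ],
  delta_rot=[
    [0.1,0.1,0.5],
    [0,0,0.5],
    [0,0,0],
    [0,0,0],
    [0,0,0],
    [0,0,0],
    [0,0,0],
    [0,0,0],
  ],
  jaw=[255,255,255,255,255,255,255,255],
)

```text
time_s: 16.35
position: [0.573, -0.0218, 0.1219]
tool_rot: [0.001, 0.8, -0.599, 0.002]
contact_force: [2.1, -3.5, -2.5]
opening: 0.002
```

```bash
python3 -c "
from h import *
plan(125,n=1)"
```

```text
t 16.35 pos [ 0.573  -0.0218  0.1219] yaw -73.66 z [ 0.001 -0.004 -1.   ] F [ 2.14 -3.47 -2.49] M [-0.71 -0.57 -0.04] q [-0.15  0.49 -0.24  0.84 -0.   -2.  ] op 0.002
theta 122.63 Fpush -3.93 Frad 1.08 pegoffset 0.0002 tangerr -1.20
[0.1 1.3] 1.2
tilt fix deg x,y [0.22 0.06] dz -0.0009
```

apply_moves(
  xyz=[
    [-0.0004,0.001,0],
    [-0.0004,0.001,0],
    [-0.0004,0.001,0],
    [0,0,0],
    [0,0,0],
    [0,0,0],
    [0,0,0],
    [0,0,0],
  ],
  delta_rot=[
    [0.1,0,0.3],
    [0.1,0,0.3],
    [0,0,0.3],
    [0,0,0],
    [0,0,0],
    [0,0,0],
    [0,0,0],
    [0,0,0],
  ],
  jaw=[255,255,255,255,255,255,255,255],
)

```text
time_s: 17.15
position: [0.573, -0.0215, 0.122]
tool_rot: [0.002, 0.805, -0.593, 0.004]
contact_force: [3.1, -4.3, -1.5]
opening: -0.001
```

```bash
python3 -c "
from h import *
plan(125,n=1)"
```

```text
t 17.15 pos [ 0.573  -0.0215  0.122 ] yaw -72.78 z [ 0.003 -0.007 -1.   ] F [ 3.06 -4.26 -1.53] M [-0.66 -0.52 -0.04] q [-0.15  0.49 -0.24  0.84 -0.01 -2.02] op -0.001
theta 122.66 Fpush -4.98 Frad 1.66 pegoffset 0.0003 tangerr -2.06
[0.1 1.1] 0.3
tilt fix deg x,y [0.43 0.19] dz -0.001
```

apply_moves(
  xyz=[
    [0,0,0],
    [0,0,0],
    [0,0,0],
    [0,0,0],
    [0,0,0],
    [-0.0004,0.0012,0],
    [-0.0004,0.0012,0],
    [-0.0004,0.0012,0],
  ],
  delta_rot=[
    [0.3,0.1,0],
    [0.1,0,0],
    [0,0,0],
    [0,0,0],
    [0,0,0],
    [0,0,0],
    [0,0,0],
    [0,0,0],
  ],
  jaw=[255,255,255,255,255,255,255,255],
)

```text
time_s: 17.95
position: [0.5728, -0.0196, 0.122]
tool_rot: [0.001, 0.805, -0.594, 0.003]
contact_force: [3.3, -6.4, -4.1]
opening: -0.004
```

```bash
python3 -c "
from h import *
plan(125,n=1)"
```

```text
t 17.95 pos [ 0.5728 -0.0196  0.122 ] yaw -72.83 z [ 0.003 -0.005 -1.   ] F [ 3.28 -6.43 -4.09] M [-1.21 -0.65 -0.01] q [-0.14  0.49 -0.24  0.84 -0.   -2.01] op -0.004
theta 125.88 Fpush -7.11 Frad 1.24 pegoffset -0.0000 tangerr 1.21
[ 0.4 -0.8] 0.3
tilt fix deg x,y [0.27 0.16] dz -0.001
```

apply_moves(
  xyz=[
    [0.0003,-0.001,0],
    [0.0003,-0.001,0],
    [0.0003,-0.001,0],
    [0.0003,-0.001,0],
    [0.0003,-0.001,0],
    [0.0003,-0.001,0],
    [0.0003,-0.001,0],
    [0,0,0],
  ],
  delta_rot=[
    [0.2,0.1,0],
    [0,0,0],
    [0,0,0],
    [0,0,0],
    [0,0,0],
    [0,0,0],
    [0,0,0],
    [0,0,0],
  ],
  jaw=[255,255,255,255,255,255,255,255],
)

```text
time_s: 18.75
position: [0.5726, -0.0243, 0.1216]
tool_rot: [-0.001, 0.805, -0.593, -0.003]
contact_force: [1.3, -0.4, 0.5]
opening: 0.001
```

```bash
python3 - <<'E'
from h import *
import cv2
plan(120,n=1)
a=manip.snapshot("top")
f=lambda i,x,y,w,h,s:cv2.convertScaleAbs(cv2.resize(i[y:y+h,x:x+w],None,fx=s,fy=s,interpolation=cv2.INTER_CUBIC),alpha=1.5)
cv2.imwrite("pics/t5.png",f(a,200,145,133,95,6))
cv2.imwrite("pics/t5raw.png",a)
E
```

```text
t 18.75 pos [ 0.5726 -0.0243  0.1216] yaw -72.7 z [-0.003  0.005 -1.   ] F [ 1.32 -0.4   0.49] M [-0.26 -0.3   0.01] q [-0.15  0.49 -0.23  0.85  0.   -2.03] op 0.001
theta 119.99 Fpush -0.77 Frad 1.14 pegoffset 0.0016 tangerr -4.81
[0.1 0.4] -4.8
tilt fix deg x,y [-0.27 -0.19] dz -0.0006
```

View pics/t5.png

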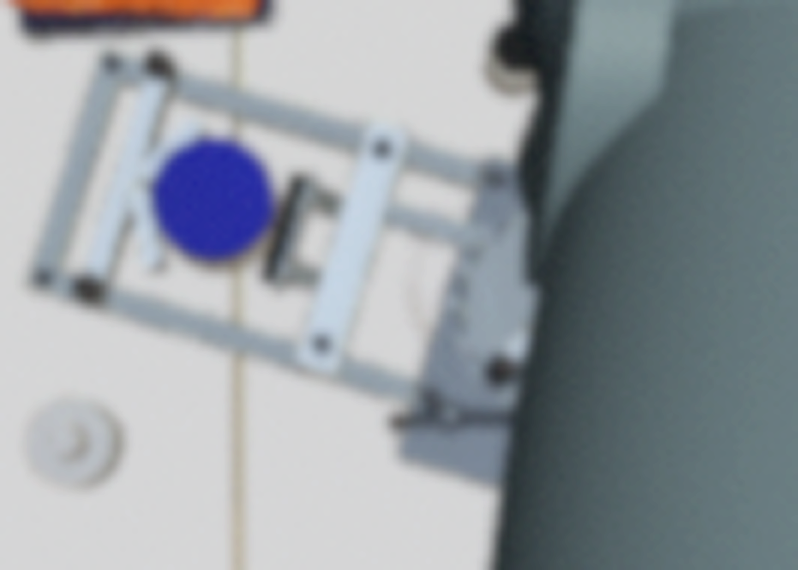

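apply_moves(
  xyz=[
    [0.0003,-0.0012,0],
    [0.0003,-0.0012,0],
    [0.0003,-0.0012,0],
    [0,-0.0005,0],
    [0,0,0],
    [0,0,0],
    [0,0,0],
    [0,0,0],
  ],
  delta_rot=[
    [-0.2,-0.2,-2],
    [0,0,-1],
    [0,0,0],
    [0,0,0],
    [0,0,0],
    [0,0,0],
    [0,0,0],
    [0,0,0],
  ],
  jaw=[255,255,255,255,255,255,255,255],
)

```text
time_s: 19.6
position: [0.5722, -0.0277, 0.121]
tool_rot: [-0.0, 0.79, -0.614, -0.002]
contact_force: [0.1, 0.2, 0.1]
opening: -0.0
```

```bash
python3 - <<'E'
from h import *
import cv2
plan(120,n=1)
a=manip.snapshot("top");cv2.imwrite("pics/t6raw.png",a)
# jaw+pad shift between images via ECC/phase correlation on jaw patch
r=cv2.imread("pics/t5raw.png")
g=lambda i:cv2.cvtColor(i,cv2.COLOR_BGR2GRAY).astype(np.float32)
print(cv2.phaseCorrelate(g(r)[165:208,244:270],g(a)[165:208,244:270],cv2.createHanningWindow((26,43),cv2.CV_32F)))
E
```

```text
t 19.6 pos [ 0.5722 -0.0277  0.121 ] yaw -75.7 z [-0.003  0.003 -1.   ] F [0.11 0.24 0.14] M [ 0.   -0.    0.05] q [-0.16  0.49 -0.24  0.85  0.   -1.98] op -0.0
theta 114.58 Fpush 0.21 Frad 0.17 pegoffset 0.0017 tangerr -7.22
[0.4 3.9] -1.8
tilt fix deg x,y [-0.19 -0.15] dz -0.0
((0.3526283152503087, 0.4961130664963278), 0.948197935049426)
```

apply_moves(
  xyz=[
    [-0.0002,0.0008,0],
    [-0.0002,0.0008,0],
    [-0.0001,0.0005,0],
    [-0.0001,0.0005,0],
    [0,0,0],
    [0,0,0],
    [0,0,0],
    [0,0,0],
  ],
  delta_rot=[
    [-0.1,-0.1,0],
    [0,0,0],
    [0,0,0],
    [0,0,0],
    [0,0,0],
    [0,0,0],
    [0,0,0],
    [0,0,0],
  ],
  jaw=[255,255,255,255,255,255,255,255],
)

```text
time_s: 20.45
position: [0.5715, -0.0247, 0.121]
tool_rot: [-0.0, 0.79, -0.614, -0.001]
contact_force: [-0.2, -0.0, -0.8]
opening: 0.001
```

```bash
python3 -c "
from h import *
plan(125,n=1)"
```

```text
t 20.45 pos [ 0.5715 -0.0247  0.121 ] yaw -75.69 z [-0.001  0.001 -1.   ] F [-0.21 -0.05 -0.76] M [-0.04  0.01  0.01] q [-0.15  0.49 -0.24  0.84  0.   -1.98] op 0.001
theta 119.22 Fpush 0.00 Frad -0.22 pegoffset 0.0018 tangerr -2.59
[1.6 4.3] 3.2
tilt fix deg x,y [-0.08 -0.04] dz -0.0
```

apply_moves(
  xyz=[
    [-0.0001,0.0005,0],
    [-0.0001,0.0003,0],
    [0,0,0],
    [0,0,0],
    [0,0,0],
    [0,0,0],
    [0,0,0],
    [0,0,0],
  ],
  delta_rot=[
    [0,0,0],
    [0,0,0],
    [0,0,0],
    [0,0,0],
    [0,0,0],
    [0,0,0],
    [0,0,0],
    [0,0,0],
  ],
  jaw=[255,255,255,255,255,255,255,255],
)

```text
time_s: 21.25
position: [0.5714, -0.0242, 0.121]
tool_rot: [-0.0, 0.79, -0.614, -0.0]
contact_force: [0.4, -0.1, 0.1]
opening: 0.0
```

```bash
python3 -c "
from h import *
plan(125,n=1)"
```

```text
t 21.25 pos [ 0.5714 -0.0242  0.121 ] yaw -75.71 z [-0.001  0.001 -1.   ] F [ 0.37 -0.12  0.08] M [-0.14  0.04 -0.04] q [-0.15  0.49 -0.24  0.84  0.   -1.97] op 0.0
theta 119.95 Fpush -0.21 Frad 0.33 pegoffset 0.0018 tangerr -1.84
[1.7 3.8] 3.2
tilt fix deg x,y [-0.04 -0.03] dz -0.0
```

apply_moves(
  xyz=[
    [-0.0001,0.0005,0],
    [-0.0001,0.0005,0],
    [0,0,0],
    [0,0,0],
    [0,0,0],
    [0,0,0],
    [0,0,0],
    [0,0,0],
  ],
  delta_rot=[
    [0,0,0],
    [0,0,0],
    [0,0,0],
    [0,0,0],
    [0,0,0],
    [0,0,0],
    [0,0,0],
    [0,0,0],
  ],
  jaw=[255,255,255,255,255,255,255,255],
)

```text
time_s: 22.05
position: [0.5714, -0.024, 0.1211]
tool_rot: [0.001, 0.789, -0.614, 0.0]
contact_force: [0.2, -1.1, 0.0]
opening: -0.0
```

```bash
python3 -c "
from h import *
plan(125,n=1)"
```

```text
t 22.05 pos [ 0.5714 -0.024   0.1211] yaw -75.74 z [-0.    -0.001 -1.   ] F [ 0.21 -1.07  0.02] M [-0.21 -0.04 -0.  ] q [-0.15  0.49 -0.24  0.84 -0.   -1.97] op -0.0
theta 120.11 Fpush -1.09 Frad -0.06 pegoffset 0.0018 tangerr -1.64
[1.8 3.6] 3.2
tilt fix deg x,y [ 0.08 -0.02] dz -0.0001
```

apply_moves(
  xyz=[
    [-0.0001,0.0005,0],
    [-0.0001,0.0005,0],
    [-0.0001,0.0005,0],
    [-0.0001,0.0005,0],
    [0,0,0],
    [0,0,0],
    [-0.0001,0.0005,0],
    [-0.0001,0.0005,0],
  ],
  delta_rot=[
    [0,0,0],
    [0,0,0.5],
    [0,0,0.5],
    [0,0,0],
    [0,0,0],
    [0,0,0],
    [0,0,0],
    [0,0,0],
  ],
  jaw=[255,255,255,255,255,255,255,255],
)

```text
time_s: 22.85
position: [0.5714, -0.0221, 0.1212]
tool_rot: [0.002, 0.795, -0.607, 0.002]
contact_force: [0.8, -3.5, -2.0]
opening: -0.001
```

```bash
python3 -c "
from h import *
plan(125,n=1)"
```

```text
t 22.85 pos [ 0.5714 -0.0221  0.1212] yaw -74.71 z [ 0.001 -0.005 -1.   ] F [ 0.83 -3.51 -1.97] M [-0.76 -0.12 -0.01] q [-0.15  0.49 -0.24  0.84 -0.   -1.99] op -0.001
theta 122.68 Fpush -3.60 Frad -0.12 pegoffset 0.0016 tangerr -0.11
[1.8 1.7] 2.2
tilt fix deg x,y [0.28 0.05] dz -0.0002
```

apply_moves(
  xyz=[
    [0.0003,-0.0012,0],
    [0.0003,-0.0012,0],
    [0.0003,-0.0012,0],
    [0.0003,-0.0012,0],
    [0,0,0],
    [0,0,0],
    [0,0,0],
    [0,0,0],
  ],
  delta_rot=[
    [0,0,0],
    [0,0,0],
    [0,0,0],
    [0,0,0],
    [0,0,0],
    [0,0,0],
    [0,0,0],
    [0,0,0],
  ],
  jaw=[255,255,255,255,255,255,255,255],
)

```text
time_s: 23.65
position: [0.5718, -0.0249, 0.121]
tool_rot: [-0.0, 0.795, -0.606, -0.001]
contact_force: [0.5, -1.5, 0.3]
opening: -0.005
```

```bash
python3 -c "
from h import *
plan(125,n=1)"
```

```text
t 23.65 pos [ 0.5718 -0.0249  0.121 ] yaw -74.61 z [-0.001  0.001 -1.   ] F [ 0.46 -1.54  0.28] M [-0.01 -0.01  0.05] q [-0.15  0.49 -0.24  0.84  0.   -1.99] op -0.005
theta 118.88 Fpush -1.60 Frad 0.04 pegoffset 0.0019 tangerr -4.02
[1.4 4.5] 2.1
tilt fix deg x,y [-0.07 -0.04] dz -0.0
```

apply_moves(
  xyz=[
    [0,0,0],
    [0,0,0],
    [0,0,0],
    [-0.0001,0.0004,0],
    [-0.0001,0.0004,0],
    [-0.0001,0.0004,0],
    [-0.0001,0.0004,0],
    [-0.0001,0.0004,0],
  ],
  delta_rot=[
    [0,0,0],
    [0,0,0],
    [0,0,0],
    [0,0,0],
    [0,0,0],
    [0,0,0],
    [0,0,0],
    [0,0,0],
  ],
  jaw=[255,255,255,255,255,255,255,255],
)

```text
time_s: 24.45
position: [0.5715, -0.0236, 0.1211]
tool_rot: [0.0, 0.795, -0.606, 0.0]
contact_force: [0.1, -2.2, -1.1]
opening: -0.003
```

```bash
python3 -c "
from h import *
plan(125,n=1)"
```

```text
t 24.45 pos [ 0.5715 -0.0236  0.1211] yaw -74.64 z [-0.    -0.001 -1.   ] F [ 0.1  -2.17 -1.05] M [-0.3  -0.08 -0.07] q [-0.15  0.49 -0.24  0.84 -0.   -1.99] op -0.003
theta 120.69 Fpush -2.11 Frad -0.48 pegoffset 0.0018 tangerr -2.17
[1.6 3.2] 2.1
tilt fix deg x,y [ 0.06 -0.01] dz -0.0001
```

apply_moves(
  xyz=[
    [-0.0001,0.0004,0],
    [-0.0001,0.0004,0],
    [-0.0001,0.0004,0],
    [-0.0001,0.0004,0],
    [-0.0001,0.0004,0],
    [-0.0001,0.0004,0],
    [-0.0001,0.0004,0],
    [-0.0001,0.0004,0],
  ],
  delta_rot=[
    [0,0,0],
    [0,0,0],
    [0,0,0],
    [0,0,0],
    [0,0,0],
    [0,0,0],
    [0,0,0],
    [0,0,0],
  ],
  jaw=[255,255,255,255,255,255,255,255],
)

```text
time_s: 25.25
position: [0.5713, -0.022, 0.1211]
tool_rot: [0.002, 0.795, -0.607, 0.002]
contact_force: [1.3, -3.6, -1.3]
opening: 0.0
```

```bash
python3 -c "
from h import *
plan(125,n=1)"
```

```text
t 25.25 pos [ 0.5713 -0.022   0.1211] yaw -74.72 z [ 0.001 -0.006 -1.   ] F [ 1.27 -3.57 -1.26] M [-0.78 -0.13 -0.01] q [-0.15  0.49 -0.24  0.84 -0.01 -1.98] op 0.0
theta 122.77 Fpush -3.78 Frad 0.28 pegoffset 0.0017 tangerr -0.01
[1.8 1.6] 2.2
tilt fix deg x,y [0.32 0.05] dz -0.0001
```

```bash
cat >> h.py <<'E'
import cv2
def grab(tag,n=4):
    np.save(f"im_{tag}.npy",np.mean([manip.snapshot("top").astype(np.float32) for _ in range(n)],0))
def shift(a,b,box=(244,165,270,208)):
    x0,y0,x1,y1=box
    A,B=[np.load(f"im_{t}.npy").mean(2).astype(np.float32)[y0:y1,x0:x1] for t in(a,b)]
    M=np.eye(2,3,dtype=np.float32)
    cc,M=cv2.findTransformECC(A,B,M,cv2.MOTION_TRANSLATION,(cv2.TERM_CRITERIA_EPS|cv2.TERM_CRITERIA_COUNT,200,1e-6),None,1)
    return M[:,2],cc
E
python3 -c "
from h import *
grab('p1');st()"
```

```text
t 25.45 pos [ 0.5713 -0.022   0.1212] yaw -74.72 z [ 0.001 -0.005 -1.   ] F [ 1.48 -4.7  -1.22] M [-0.84 -0.17 -0.03] q [-0.15  0.49 -0.24  0.84 -0.01 -1.98] op 0.002
```

apply_moves(
  xyz=[
    [0.0003,-0.0012,0],
    [0.0003,-0.0012,0],
    [0.0003,-0.0012,0],
    [0.0003,-0.0012,0],
    [0,-0.0008,0],
    [0,0,0],
    [0,0,0],
    [0,0,0],
  ],
  delta_rot=[
    [0,0,0],
    [0,0,0],
    [0,0,0],
    [0,0,0],
    [0,0,0],
    [0,0,0],
    [0,0,0],
    [0,0,0],
  ],
  jaw=[255,255,255,255,255,255,255,255],
)

```text
time_s: 26.25
position: [0.5715, -0.0248, 0.121]
tool_rot: [-0.001, 0.796, -0.606, -0.001]
contact_force: [-0.2, -0.1, 0.8]
opening: -0.001
```

```bash
python3 -c "
from h import *
grab('r6');plan(125,n=1)
print('jaw rest->pushed px',shift('r6','p1'))
print('deck ref',shift('r6','p1',(200,150,236,200)), 'jar',shift('r6','p1',(222,164,248,192)))
"
```

```text
t 26.45 pos [ 0.5715 -0.0249  0.121 ] yaw -74.59 z [-0.001  0.002 -1.   ] F [ 0.37 -0.81  0.09] M [ 0.02 -0.01 -0.03] q [-0.16  0.49 -0.24  0.84  0.   -2.  ] op 0.003
theta 119.11 Fpush -0.88 Frad 0.14 pegoffset 0.0021 tangerr -3.80
[1.6 4.5] 2.1
tilt fix deg x,y [-0.14 -0.05] dz -0.0
jaw rest->pushed px (array([-0.36266145, -0.0604737 ], dtype=float32), 0.9411672266081785)
deck ref (array([5.1853918e-03, 1.1948483e-05], dtype=float32), 0.9999383521648859) jar (array([-0.05518494, -0.00934859], dtype=float32), 0.996798715791833)
```

```bash
python3 -c "
from h import *
plan(135)"
```

```text
t 26.45 pos [ 0.5715 -0.0249  0.121 ] yaw -74.59 z [-0.001  0.002 -1.   ] F [ 0.37 -0.81  0.09] M [ 0.02 -0.01 -0.03] q [-0.16  0.49 -0.24  0.84  0.   -2.  ] op 0.003
theta 119.11 Fpush -0.88 Frad 0.14 pegoffset 0.0021 tangerr -3.80
[1.2 1.8] -1.8
[0.2 1.3] 2.0
[0.2 1.4] 2.0
[0.1 1.4] 2.0
[0.1 1.4] 2.0
[0.  1.4] 2.0
[-0.   1.4] 2.0
[-0.1  1.4] 2.0
tilt fix deg x,y [-0.14 -0.05] dz -0.0
```

apply_moves(
  xyz=[
    [0.0005,0.0018,0],
    [0.0004,0.0018,0],
    [0.0003,0.0018,0],
    [0.0002,0.0018,0],
    [0.0002,0.0018,0],
    [0,0.0018,0],
    [0,0.0018,0],
    [-0.0001,0.0018,0],
  ],
  delta_rot=[
    [0,0,0],
    [0,0,1],
    [0,0,2],
    [0,0,2],
    [0,0,2],
    [0,0,2],
    [0,0,2],
    [0,0,2],
  ],
  jaw=[255,255,255,255,255,255,255,255],
)

```text
time_s: 27.25
position: [0.5742, -0.0195, 0.1213]
tool_rot: [0.01, 0.861, -0.509, 0.007]
contact_force: [1.3, -6.2, -1.0]
opening: -0.005
```

```bash
python3 -c "
from h import *
plan(146,n=6)"
```

```text
t 27.25 pos [ 0.5742 -0.0195  0.1213] yaw -61.18 z [ 0.001 -0.024 -1.   ] F [ 1.32 -6.17 -1.  ] M [-1.07 -0.13 -0.03] q [-0.13  0.49 -0.24  0.84 -0.02 -2.21] op -0.005
theta 123.95 Fpush -6.04 Frad -1.82 pegoffset 0.0022 tangerr -12.37
[-0.9  0.8] -8.7
[0.1 2.5] 3.7
[-0.1  2.5] 3.7
[-0.2  2.5] 3.7
[-0.4  2.5] 3.7
[-0.6  2.5] 3.7
tilt fix deg x,y [1.36 0.08] dz -0.0003
```

apply_moves(
  xyz=[
    [-0.0004,0.0025,0],
    [-0.0004,0.0025,0],
    [-0.0004,0.0025,0],
    [-0.0004,0.0025,0],
    [-0.0004,0.0025,0],
    [-0.0004,0.0025,0],
    [-0.0004,0.0025,0],
    [-0.0004,0.0025,0],
  ],
  delta_rot=[
    [0.6,0,0],
    [0.6,0,0],
    [0.5,0,0],
    [0.4,0,0],
    [0.4,0,0],
    [0.3,0,0],
    [0.3,0,0],
    [0.3,0,0],
  ],
  jaw=[255,255,255,255,255,255,255,255],
)

```text
time_s: 28.05
position: [0.5727, -0.0143, 0.1211]
tool_rot: [0.001, 0.86, -0.511, 0.001]
contact_force: [-0.8, -6.7, -1.4]
opening: -0.001
```

```bash
python3 -c "
from h import *
plan(146,n=6)"
```

```text
t 28.05 pos [ 0.5727 -0.0143  0.1211] yaw -61.43 z [ 0.002 -0.003 -1.   ] F [-0.82 -6.66 -1.4 ] M [-1.47  0.01  0.02] q [-0.13  0.49 -0.24  0.84 -0.   -2.2 ] op -0.001
theta 134.07 Fpush -5.46 Frad -3.91 pegoffset 0.0012 tangerr -2.00
[0.6 1.5] -0.0
[-0.1  1.4] 2.0
[-0.2  1.4] 2.0
[-0.2  1.3] 2.0
[-0.3  1.3] 2.0
[-0.3  1.3] 2.0
tilt fix deg x,y [0.17 0.09] dz -0.0001
```

apply_moves(
  xyz=[
    [-0.0004,0.0025,0],
    [-0.0004,0.0025,0],
    [-0.0004,0.0025,0],
    [-0.0005,0.0025,0],
    [-0.0006,0.0025,0],
    [-0.0006,0.0025,0],
    [-0.0006,0.0025,0],
    [-0.0006,0.0025,0],
  ],
  delta_rot=[
    [0.4,0,1],
    [0.3,0,1],
    [0.3,0,1],
    [0.3,0,1],
    [0.3,0,1],
    [0.3,0,1],
    [0.3,0,1],
    [0.3,0,1],
  ],
  jaw=[255,255,255,255,255,255,255,255],
)

```text
time_s: 28.85
position: [0.5727, -0.011, 0.1211]
tool_rot: [-0.001, 0.893, -0.45, 0.003]
contact_force: [1.1, -8.6, -3.2]
opening: 0.002
```

```bash
python3 -c "
from h import *
plan(146,n=3)"
```

```text
t 28.85 pos [ 0.5727 -0.011   0.1211] yaw -53.48 z [ 0.007 -0.002 -1.   ] F [ 1.09 -8.56 -3.22] M [-1.45 -0.17  0.04] q [-0.13  0.49 -0.25  0.83 -0.   -2.34] op 0.002
theta 138.75 Fpush -7.53 Frad -4.22 pegoffset 0.0015 tangerr -5.27
[0.1 1.6] -2.9
[-0.3  1.6] 2.4
[-0.4  1.6] 2.4
tilt fix deg x,y [0.1  0.38] dz -0.0001
```

apply_moves(
  xyz=[
    [-0.0008,0.0026,0],
    [-0.0008,0.0026,0],
    [-0.0008,0.0026,0],
    [-0.0008,0.0026,0],
    [-0.001,0.0026,0],
    [-0.001,0.0026,0],
    [-0.001,0.0026,0],
    [-0.001,0.0026,0],
  ],
  delta_rot=[
    [0.3,0.2,0],
    [0.3,0.2,0],
    [0.3,0.1,0],
    [0.3,0.1,0],
    [0.3,0.1,0.5],
    [0.3,0.1,0.5],
    [0.3,0.1,0.5],
    [0.3,0.1,0.5],
  ],
  jaw=[255,255,255,255,255,255,255,255],
)

```text
time_s: 29.65
position: [0.572, -0.0076, 0.1211]
tool_rot: [0.002, 0.9, -0.437, 0.0]
contact_force: [1.9, -8.5, -3.7]
opening: -0.001
```

```bash
python3 -c "
from h import *
plan(146,n=3)"
```

```text
t 29.65 pos [ 0.572  -0.0076  0.1211] yaw -51.78 z [-0.001 -0.005 -1.   ] F [ 1.86 -8.52 -3.67] M [-1.64 -0.44  0.03] q [-0.12  0.49 -0.24  0.84 -0.   -2.36] op -0.001
theta 143.99 Fpush -7.85 Frad -3.81 pegoffset 0.0012 tangerr -1.73
[0.4 0.6] -1.1
[-0.1  0.4] 0.7
[-0.1  0.4] 0.7
tilt fix deg x,y [ 0.26 -0.09] dz -0.0001
```

apply_moves(
  xyz=[
    [-0.001,0.0024,0],
    [-0.001,0.0026,0],
    [-0.001,0.0026,0],
    [-0.001,0.0026,0],
    [-0.001,0.0026,0],
    [0,0,0],
    [0.0003,-0.0005,0],
    [0.0005,-0.001,0],
  ],
  delta_rot=[
    [0.3,0,0],
    [0.3,0.1,0],
    [0.3,0.1,0],
    [0.3,0.1,0.5],
    [0.3,0.1,0.5],
    [0,0,0],
    [0,0,0],
    [0,0,0],
  ],
  jaw=[255,255,255,255,255,255,255,255],
)

```text
time_s: 30.45
position: [0.5744, -0.011, 0.1213]
tool_rot: [0.006, 0.902, -0.431, 0.004]
contact_force: [0.5, 0.3, 1.2]
opening: 0.003
```

```bash
python3 -c "
from h import *
plan(146,n=3)"
```

```text
t 30.45 pos [ 0.5744 -0.011   0.1213] yaw -51.03 z [ 0.002 -0.015 -1.   ] F [0.5  0.27 1.18] M [ 0.03  0.02 -0.01] q [-0.12  0.49 -0.24  0.84 -0.01 -2.37] op 0.003
theta 136.50 Fpush -0.10 Frad 0.56 pegoffset 0.0014 tangerr -9.96
[-1.4  0.6] -6.8
[-0.4  2.1] 3.2
[-0.5  2.1] 3.2
tilt fix deg x,y [0.85 0.1 ] dz -0.0003
```

```bash
python3 - <<'E'
from h import *
grab('r7');st()
a=np.load('im_r7.npy').astype(np.uint8)
cv2.imwrite("pics/t7.png",cv2.convertScaleAbs(cv2.resize(a[145:240,200:333],None,fx=6,fy=6,interpolation=cv2.INTER_CUBIC),alpha=1.5))
try: print(shift('r6','r7',(255,165,270,208)))
except Exception as e: print(e)
E
```

```text
t 30.65 pos [ 0.5741 -0.0108  0.1213] yaw -51.04 z [ 0.001 -0.015 -1.   ] F [ 0.11 -0.47 -0.17] M [ 0.03 -0.01  0.04] q [-0.12  0.49 -0.24  0.84 -0.01 -2.37] op 0.0
(array([-1.8546033 , -0.55424035], dtype=float32), 0.9846013266035781)
```

View pics/t7.png

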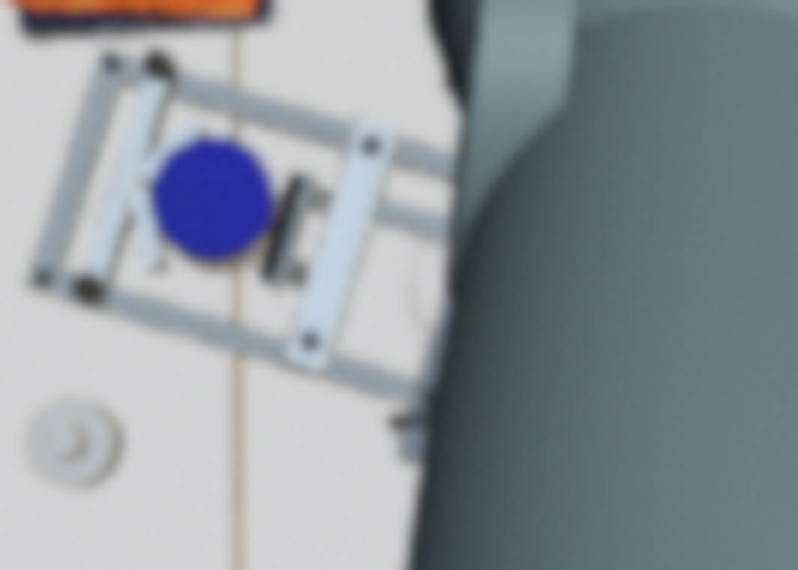

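```bash
python3 - <<'E'
from h import *
for n,b in (('pad',(243,171,252,194)),('jar',(224,166,243,190)),('ref',(205,150,224,200))):
    print(n,shift('r6','r7',b))
E
```

```text
pad (array([-0.42842466, -0.09297684], dtype=float32), 0.9100330563949166)
jar (array([0.01201903, 0.01907605], dtype=float32), 0.9990026978315788)
ref (array([-0.00085934,  0.00090568], dtype=float32), 0.9999035236742897)
```

apply_moves(
  xyz=[
    [0.002,-0.003,0],
    [0,0,0.005],
    [0,0,0.015],
    [0,0,0.03],
    [0,0,0.04],
    [0,0,0.04],
    [0,0,0.04],
    [0,0,0.02],
  ],
  delta_rot=[
    [0,0,0],
    [0,0,0],
    [0,0,0],
    [0,0,0],
    [0,0,0],
    [0,0,0],
    [0,0,0],
    [0,0,0],
  ],
  jaw=[255,255,255,255,255,255,255,255],
)

```text
time_s: 31.45
position: [0.5709, -0.0123, 0.3156]
tool_rot: [0.007, 0.903, -0.43, -0.001]
contact_force: [0.1, 0.0, 0.4]
opening: -0.002
```

apply_moves(
  xyz=[
    [-0.02,-0.04,0],
    [-0.02,-0.04,0],
    [-0.02,-0.04,0],
    [-0.02,-0.04,0],
    [-0.02,-0.04,0],
    [-0.02,-0.04,0],
    [0,0,0],
    [0,0,0],
  ],
  delta_rot=[
    [0,0,0],
    [0,0,0],
    [0,0,0],
    [0,0,0],
    [0,0,0],
    [0,0,0],
    [0,0,0],
    [0,0,0],
  ],
  jaw=[255,255,255,255,255,255,255,255],
)

```text
time_s: 32.25
position: [0.4487, -0.2592, 0.3257]
tool_rot: [0.006, 0.904, -0.428, 0.007]
contact_force: [0.2, 0.9, 0.0]
opening: 0.0
```

```bash
python3 - <<'E'
from h import *
st();grab('f',2)
a=np.load('im_f.npy').astype(np.uint8)
cv2.imwrite("pics/t8.png",cv2.convertScaleAbs(cv2.resize(a[145:240,200:333],None,fx=6,fy=6,interpolation=cv2.INTER_CUBIC),alpha=1.5))
print(shift('r7','f',(255,165,270,208)),shift('r7','f',(224,166,243,190)))
E
```

```text
t 32.25 pos [ 0.4487 -0.2592  0.3257] yaw -50.67 z [ 0.009 -0.016 -1.   ] F [0.18 0.89 0.01] M [0.07 0.03 0.03] q [-0.64  0.24 -0.05  1.26 -0.01 -2.9 ] op 0.0
(array([-0.00407333,  0.00548851], dtype=float32), 0.9995512842702519) (array([-0.00489186, -0.00254482], dtype=float32), 0.9997727117858712)
```

View pics/t8.png

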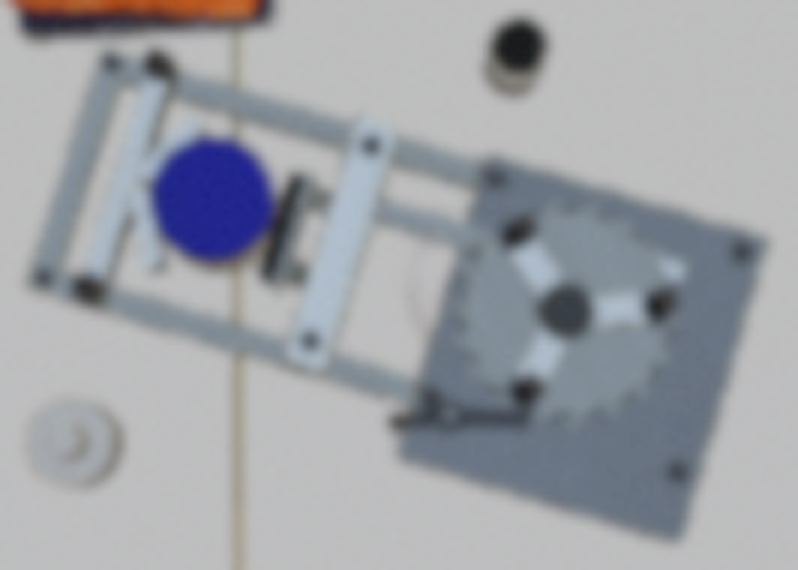

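The wheel is held about 20° beyond the original peg pattern, at tooth 7. The jaw hasn't moved since release, and the die at (72,442) and the vial at (517,45) are where they started.

```bash
python3 -c "
from cell import manip
print(manip.close_job())"
```

```text
the job is handed in; nothing more can be done
None
```

The jar is now gripped against the back stop. I pushed the wheel counter-clockwise by one peg with the closed fingers, left the pawl holding it at the 7th tooth (about 140°), and handed the job in at about 32 s.

- **Feeling the press:** the push stayed near 2 N up to about 122°, then rose to 4–5 N and to 7 N at about 126°. That put the first touch just past the 6th tooth's resting angle of about 119.5°.
- **Why not the 6th tooth:** I let the wheel rest there, then pushed it gently again. From rest it turned about 3° on 4 N or less, while a gripped vessel would have needed over 5 N. Going on to the 7th tooth, the pad itself moved roughly 1 mm while the jar stayed still, so there was a small gap at the 6th tooth. I therefore went one tooth further.
- **After release:** the jaw stands 4.7 mm (one tooth) beyond its 6th-tooth position. Comparing pictures from just after release and after the arm had withdrawn, jaw and jar had not moved. I estimate the grip at about 15 N, from roughly 4 mm of pad compression.
- **Other things:** in the last top picture the die and vial stand where they were. I did not check the carton again in a final picture, but the arm never went near it.

The angle scale is uncertain by about 1–1.5°. The force readings are noisy by about 1 N, and a few relaxed readings were lower than the true load. The choice of tooth therefore rests on the force and the pictures agreeing, not on any single reading.

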